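# Find the strip that carries the weight

## Robot

A 6-joint arm with a two-finger parallel gripper is mounted at the origin on the work surface; the furniture and walls round the work are solid. World frame = base frame: x ahead of the robot, y to its left, z up, the work surface at z = 0. Lengths are in m, angles in rad, forces in N, time in s.
With the tool pointing down it reaches from about 0.375 to 0.975 m from the base axis. Payload 3.8 kg.
Tool frame: the origin (TCP) lies midway between the tips of the shut fingers; the grasp point (between the pads) lies 19 mm behind it; x points along the fingers, y is the direction in which the jaws open and shut, and the axes are right-handed (so a half turn about x gives the same grasp; the last joint's range is limited). The gripper opens to 88 mm and grips with 3 to 60 N. Pads are 18 mm wide; open, the fingers measure 123 mm over their backs; the gripper's body (75 mm by 187 mm) begins 45 mm behind the grasp point.
Start: joints at [-1.308, 0.264, 1.604, -0, 1.274, -0.037], TCP at [0.199, -0.645, 0.239] pointing down, gripper open.
Joint ranges: [-2.63, 2.63], [-0.94, 2.18], [0.31, 2.57], [-1.31, 4.45], [0, 2.66], [-2.55, 2.55]. Speed limits (rad/s): [2.57, 2.57, 3.14, 3.14, 3.14, 3.14].

## Interface

Orientations are given as [roll, pitch, yaw] about the fixed x, y, z axes, in that order (R = Rz(yaw) Ry(pitch) Rx(roll)).
In Python, from rig import manip gives the robot as it stands. The module is installed in compiled form; this text tells all that it offers.
- The arm moves only by the tool apply_moves, never from a script. Its argument "plan" is a list of rows, each a list of 3 entries, a list of its own where there are three numbers: the shift along the world's x, y, z in mm, then the turn about the world's z in rad, then the closure, from 0 (fully open) to 1 (shut). In form: [[[tx, ty, tz], twist, fingers], ...]. A call has 1 to 8 rows; each row shifts and turns the commanded pose from where the row before left it; what a row does not reach is not made up. A row lasts 1/10 s, in which the tool goes at most 50 mm and 8.59 degrees, less where a joint would pass 70% of its speed; a pose out of reach is approached as far as the arm can. A call is refused whole if a number of a shift passes 50 or a number of a turn 0.15, either way. A call with a gripper value outside its range is refused whole. The fingers move at their own pace and stop on an object; "squeeze" is the grip in N (left out, the last holds). Time passes only in rows, so rows that do not move let the fingers close. It gives the time, the measured TCP pose, the force and the opening at its end, in the units of the state.
- manip.observe(): the state, without advancing time (a new reading comes with each control period).
- manip.snapshot(name): name is "scene" or "top" or "wrist"; returns the picture (480x640x3 uint8, red, green, blue); there is no depth.
- manip.calibration(name): a dict with "fx", "fy", "cx", "cy" (pixels), "xyz" and "attitude" of the camera in the world. Camera axes: x right, y down, z forward; pixel columns grow to the right and rows downward; lengths in m; the calibration is good to about 2 mm. A picture is of the moment at which its call begins: read the wrist's pose just before it. calibration takes no time and is no camera call; for the wrist camera it gives the pose at the moment of the call.
- manip.job_done(): hands the job in, once; it reports no verdict.
The state is a dict: "time": time; "joint_pos": joint angles; "qd": joint speeds; "joint_torque": joint torques, N m; "tcp_pos": TCP position; "tcp_rot": TCP orientation; "wrist_force": force on the tool from outside, world axes, zero at the start; "ft_torque": the same for the moment, N m; "opening": finger opening in m.
Only numpy, scipy, OpenCV 4.12 (cv2) and the standard library are available. Lean on these libraries where they do the work, as an engineer would, in place of code of your own. Each camera call takes 0.05 s, during which the arm holds its last target. There are 200 camera calls.

## Task

Judge the three clamped wooden strips by feel, from left to right as the robot sees them: with the fingers, slowly press the pan on each strip's free end down until the strip rests on the cork-faced stop below, and keep it there for a moment; never load a stop with more than 12 N. Then lower the brass weight gently onto the middle of the pan of the one strip stiff enough to carry it clear of its stop, and leave it standing there; the weight must never bring any strip down onto its stop. Leave the small brass finger plane where it is.

Things in the scene. Friction and masses are not known exactly. Their poses are not given: they have to be found in the camera images.
- stand_a: one of three alike fixed stands, at the left, middle and right of the bench (which letter stands where changes): a foot board 200 x 64 x 14 mm with a dark wooden jaw block 64 x 64 mm, 86 mm high, with brass nuts on top to 98 mm, at its far end (centre 58 mm along +x). Origin: on the bench, 5 mm beyond the board's middle; x runs along the board away from the robot, y to the left
- strip_a: free part of the pale wooden strip clamped in stand_a (20 mm wide, 6 thick). Origin: on its bending line, mid-thickness, 69 mm up; it runs 116 mm along its -x, roughly to the robot. A spring: force at the pan grows evenly with travel, 0.2 to 1.2 N per mm. All look alike, but one is more than twice as stiff as the others; it springs back when let go
- pan_a (a point): top centre of the flat aluminium pan (disc 48 mm across, 3 thick, no rim) fixed on the free end of strip_a, 98 mm out from the strip's origin; 75 mm above the bench at rest; moves with the strip; axes as the strip's
- stop_a: fixed stop under the middle of pan_a: a steel screw with a cork-faced round head 18 mm across. Origin: centre of the head's top. Set differently each time, 8 to 10.5 mm below the strip's underside at rest (that underside is 9 mm below the pan's top). The cork yields about 1 mm per 7 N
- stand_b: one of three alike fixed stands, at the left, middle and right of the bench (which letter stands where changes): a foot board 200 x 64 x 14 mm with a dark wooden jaw block 64 x 64 mm, 86 mm high, with brass nuts on top to 98 mm, at its far end (centre 58 mm along +x). Origin: on the bench, 5 mm beyond the board's middle; x runs along the board away from the robot, y to the left
- strip_b: free part of the pale wooden strip clamped in stand_b (20 mm wide, 6 thick). Origin: on its bending line, mid-thickness, 69 mm up; it runs 116 mm along its -x, roughly to the robot. A spring: force at the pan grows evenly with travel, 0.2 to 1.2 N per mm. All look alike, but one is more than twice as stiff as the others; it springs back when let go
- pan_b (a point): top centre of the flat aluminium pan (disc 48 mm across, 3 thick, no rim) fixed on the free end of strip_b, 98 mm out from the strip's origin; 75 mm above the bench at rest; moves with the strip; axes as the strip's
- stop_b: fixed stop under the middle of pan_b: a steel screw with a cork-faced round head 18 mm across. Origin: centre of the head's top. Set differently each time, 8 to 10.5 mm below the strip's underside at rest (that underside is 9 mm below the pan's top). The cork yields about 1 mm per 7 N
- stand_c: one of three alike fixed stands, at the left, middle and right of the bench (which letter stands where changes): a foot board 200 x 64 x 14 mm with a dark wooden jaw block 64 x 64 mm, 86 mm high, with brass nuts on top to 98 mm, at its far end (centre 58 mm along +x). Origin: on the bench, 5 mm beyond the board's middle; x runs along the board away from the robot, y to the left
- strip_c: free part of the pale wooden strip clamped in stand_c (20 mm wide, 6 thick). Origin: on its bending line, mid-thickness, 69 mm up; it runs 116 mm along its -x, roughly to the robot. A spring: force at the pan grows evenly with travel, 0.2 to 1.2 N per mm. All look alike, but one is more than twice as stiff as the others; it springs back when let go
- pan_c (a point): top centre of the flat aluminium pan (disc 48 mm across, 3 thick, no rim) fixed on the free end of strip_c, 98 mm out from the strip's origin; 75 mm above the bench at rest; moves with the strip; axes as the strip's
- stop_c: fixed stop under the middle of pan_c: a steel screw with a cork-faced round head 18 mm across. Origin: centre of the head's top. Set differently each time, 8 to 10.5 mm below the strip's underside at rest (that underside is 9 mm below the pan's top). The cork yields about 1 mm per 7 N
- weight_center (a point): centre, half-way up, of the loose brass cylinder weight standing to the right of the stands: 40 mm across and 46 mm high, with a small knob on top to 56 mm; its foot is 28 mm below this point. About 0.55 kg (5.2 to 5.6 N). The stiff strip carries it, sinking about 5 mm; either of the others would go down onto its stop. z up
- weight: the same brass weight; origin: centre of its foot
- finger_plane: small brass finger plane 29 x 60 x 31 mm standing loose in front of the stands, not part of the job; origin: centre of its underside
Not all that is in view belongs to the job. Of the things like the weight, leave any that is orange or red; of the rest the larger one is meant.

How it is judged:
By the outcome, as a careful person would: the job done as asked, in the order asked, and still so for the second after the job is handed in, with the robot touching nothing.
It also fails if it takes over 72 s, if anything falls off the work surface, if the arm or the gripper's body presses on something with over 40 N, if the wrist force passes 120 N, or if a joint passes its speed limit or range.

## Working session

There is one attempt and no reset: what is moved stays moved. The work goes in short steps, Python scripts to look and compute and a tool call to move; the robot and the scene stay as the last step left them, time stands still between calls to the robot, and variables do not carry over. Pictures are saved under pics/ and viewed, about 8 in all and at most 12, crops included, and the job is handed in when it is done.

Besides the shell and the picture viewer there is one more tool, called after "Call:" in YAML: its name, and indented under it one key for each argument. apply_moves: Moves the arm, as the interface text tells. Its arguments: {"type":"object","properties":{"plan":{"type":"array","items":{"type":"array"}},"squeeze":{"type":"number"}},"required":["plan"]}

```bash
mkdir -p pics
python3 - <<'E'
from rig import manip
import cv2,numpy as np
s=manip.observe()
for k in s: print(k,np.round(s[k],4))
for n in("scene","top"):
    print(n,manip.calibration(n)); cv2.imwrite(f"pics/{n}0.png",manip.snapshot(n)[:,:,::-1])
E
```

```text
time 0.0
joint_pos [-1.3079  0.2647  1.6054 -0.      1.2737 -0.0369]
qd [-0.0018 -0.0016  0.0004  0.0004  0.001   0.001 ]
joint_torque [ 9.00000e-04 -5.02112e+01 -3.56875e+01  7.29000e-02  2.94000e-02
 -2.00000e-04]
tcp_pos [ 0.1991 -0.6442  0.2374]
tcp_rot [-1.5967  1.5686  1.8446]
wrist_force [-0.1995  0.3048 -0.511 ]
ft_torque [-0.0261 -0.0005 -0.0336]
opening 0.0882
scene {'fx': 457.9739480919869, 'fy': 457.9739480919869, 'cx': 307.68441247513766, 'cy': 242.96776096502154, 'xyz': array([-0.09070059,  0.67473734,  0.50973322]), 'attitude': array([-1.99560737,  0.02128821, -2.62087275])}
top {'fx': 543.2576190064959, 'fy': 543.2576190064959, 'cx': 322.1481899968119, 'cy': 239.50648152436492, 'xyz': array([ 0.33350447, -0.18388335,  1.08667203]), 'attitude': array([-3.06798412,  0.00893468, -1.54793408])}
```

View pics/top0.png

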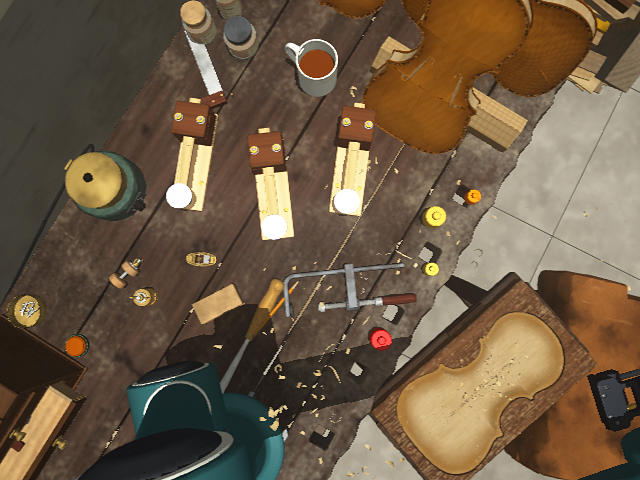

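View pics/scene0.png

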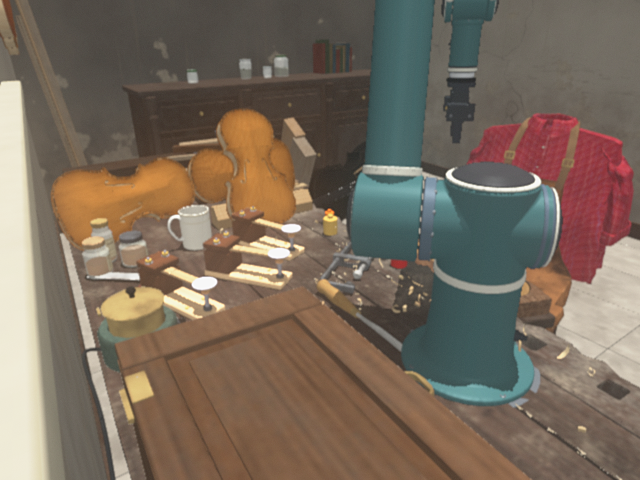

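The top view shows the pans at about (179,196), (274,228) and (347,202). The larger brass weight is at (434,216) and the smaller one at (432,269). The orange and red ones at (473,197) and (381,339) are to be left, and the finger plane is at (201,259).

```bash
cat > h.py <<'E'
from rig import manip
import cv2,numpy as np
from scipy.spatial.transform import Rotation as R
def ray(c,u,v,z):
    r=R.from_euler('xyz',c['attitude']).as_matrix()
    d=r@np.array([(u-c['cx'])/c['fx'],(v-c['cy'])/c['fy'],1]); o=np.array(c['xyz'])
    return o+d*(z-o[2])/d[2]
def proj(c,p):
    r=R.from_euler('xyz',c['attitude']).as_matrix()
    q=r.T@(np.array(p)-c['xyz']); return np.array([c['fx']*q[0]/q[2]+c['cx'],c['fy']*q[1]/q[2]+c['cy']])
def blob(im,box,f):
    u0,v0,u1,v1=box; m=f(im[v0:v1,u0:u1].astype(int)).astype(np.uint8)
    n,l,st,ce=cv2.connectedComponentsWithStats(m); i=1+np.argmax(st[1:,4])
    return ce[i]+[u0,v0],st[i]
white=lambda a:(a.min(2)>215)
yellow=lambda a:(a[...,0]>140)&(a[...,0]-a[...,2]>80)&(a[...,1]>110)
E
python3 - <<'E'
from h import *
im=cv2.imread("pics/top0.png")[:,:,::-1]; c=manip.calibration("top")
for n,b in dict(L=(155,175,205,220),M=(250,205,300,250),R=(325,180,372,225)).items():
    p,s=blob(im,b,white); print(n,p,s,ray(c,*p,.075).round(4))
for n,uv in dict(L=(193,118),M=(267,150),R=(356,124)).items(): print('jaw',n,ray(c,*uv,.086).round(4))
for b in((418,200,452,232),(420,258,444,282)):
    p,s=blob(im,b,yellow); print(p,s,ray(c,*p,.046).round(4))
    q=ray(c,*p,.046);print(1000*s[2]*(1.0867-.046)/543)
cv2.imwrite("pics/c.png",cv2.resize(im[90:290,150:500,::-1],(800,457),interpolation=cv2.INTER_CUBIC))
E
```

```text
L [178.58433735 195.27911647] [ 11   8  26  25 498] [0.4854 0.0991 0.075 ]
M [273.72319688 226.58479532] [ 11  10  26  25 513] [ 0.4301 -0.0819  0.075 ]
R [346.63671875 200.76757812] [  9   9  26  25 512] [ 0.4818 -0.2174  0.075 ]
jaw L [0.6309 0.075  0.086 ]
jaw M [ 0.5727 -0.0662  0.086 ]
jaw R [ 0.6256 -0.2318  0.086 ]
[435.40672783 215.60244648] [  7   6  21  20 327] [ 0.4609 -0.3896  0.046 ]
40.24806629834254
[431.57142857 268.76428571] [  5   5  14  13 140] [ 0.3586 -0.3831  0.046 ]
26.832044198895026
```

View pics/c.png

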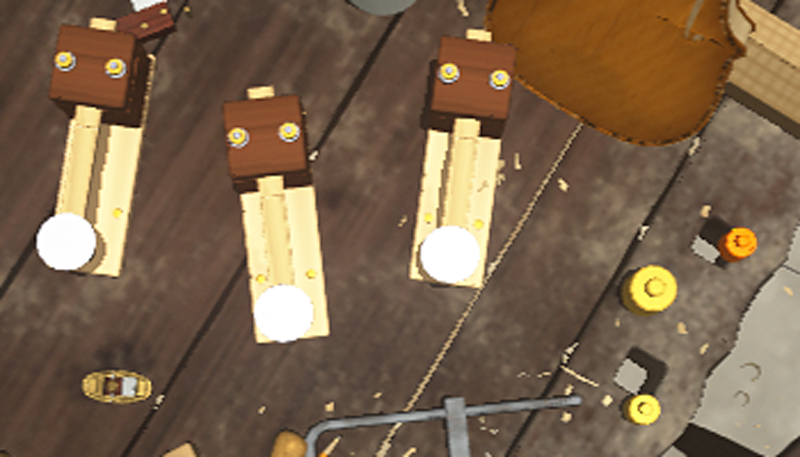

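Run:
```python
from h import *
print(R.from_euler('xyz',manip.observe()['tcp_rot']).as_matrix().round(3))
cv2.imwrite("pics/w0.png",manip.snapshot("wrist")[:,:,::-1]); print(manip.calibration("wrist"))
```

```text
[[-0.001  0.295 -0.955]
 [ 0.002 -0.955 -0.295]
 [-1.    -0.002 -0.   ]]
{'fx': 403.0935007173367, 'fy': 403.0935007173367, 'cx': 314.6843605132928, 'cy': 244.67236523963737, 'xyz': array([ 0.27114112, -0.62368572,  0.38388198]), 'attitude': array([ 2.84241711e+00,  1.20159848e-03, -1.27119964e+00])}
```

Call:
apply_moves:
  plan:
    - [[15, 43, -2], 0, 1]
    - [[17, 43, -3], 0, 1]
    - [[17, 43, -3], 0, 1]
    - [[17, 43, -3], 0, 1]
    - [[17, 43, -3], 0, 1]
    - [[17, 43, -3], 0, 1]
    - [[17, 43, -3], 0, 1]
    - [[17, 43, -3], 0, 1]
  squeeze: 10

```text
time: 0.95
tcp_pos: [0.3335, -0.299, 0.2154]
tcp_rot: [-2.886, 1.571, 0.555]
wrist_force: [0.8, 0.7, 0.2]
opening: 0.0264
```

Run:
```python
from h import *
t=manip.calibration("top");s=manip.calibration("scene")
for z in(.06,.09,.12,.15,.18): 
    p=ray(t,88,178,z); print(z,p.round(3),proj(s,p).round(0), "bodyedge",ray(t,146,190,z*.6).round(3))
```

```text
0.06 [0.517 0.279 0.06 ] [119. 331.] bodyedge [0.5   0.174 0.036]
0.09 [0.512 0.265 0.09 ] [124. 313.] bodyedge [0.497 0.168 0.054]
0.12 [0.507 0.252 0.12 ] [129. 295.] bodyedge [0.495 0.162 0.072]
0.15 [0.501 0.238 0.15 ] [135. 277.] bodyedge [0.492 0.156 0.09 ]
0.18 [0.496 0.225 0.18 ] [140. 258.] bodyedge [0.489 0.15  0.108]
```

Call:
apply_moves:
  plan:
    - [[17, 43, -3], 0.1, 1]
    - [[17, 43, -3], 0.12, 1]
    - [[17, 43, -5], 0.12, 1]
    - [[17, 43, -5], 0.12, 1]
    - [[17, 43, -5], 0.12, 1]
    - [[17, 43, -5], 0.12, 1]
    - [[17, 43, -5], 0.12, 1]
    - [[17, 43, -5], 0.12, 1]

```text
time: 1.75
tcp_pos: [0.4695, 0.0451, 0.1795]
tcp_rot: [1.549, 1.57, -0.347]
wrist_force: [0.7, -1.0, 0.6]
opening: 0.0009
```

Call:
apply_moves:
  plan:
    - [[8, 27, -20], 0.12, 1]
    - [[8, 27, -20], 0.12, 1]
    - [[0, 0, -20], 0.06, 1]
    - [[0, 0, -16], 0, 1]
    - [[0, 0, -10], 0, 1]
    - [[0, 0, -5], 0, 1]
    - [[0, 0, 0], 0, 1]
    - [[0, 0, 0], 0, 1]

```text
time: 2.55
tcp_pos: [0.4859, 0.0969, 0.0894]
tcp_rot: [1.757, 1.57, 0.154]
wrist_force: [-0.8, -0.2, 1.1]
opening: 0.0007
```

Run:
```python
from h import *
s=manip.observe();print(s['tcp_pos'].round(5) if hasattr(s['tcp_pos'],'round') else s['tcp_pos'],s['wrist_force'])
cv2.imwrite("pics/s1.png",manip.snapshot("scene")[170:370,60:360,::-1].repeat(2,0).repeat(2,1)); s=manip.observe();print(s['tcp_pos'],s['wrist_force'])
```

```text
[0.48589 0.09694 0.08938] [-0.7840588  -0.24386554  1.07033006]
[0.48612596 0.09696798 0.08965159] [ 0.24485233 -0.21022587  0.54747241]
```

View pics/s1.png

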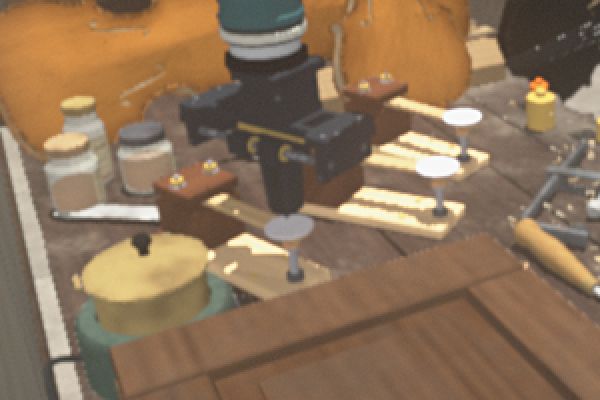

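The crop shows the shut fingers directly above the left pan (about (288,228) in the crop), clear of the teapot.

Call:
apply_moves:
  plan:
    - [[0, 2, -5], 0, 1]
    - [[0, 0, -4], 0, 1]
    - [[0, 0, -2], 0, 1]
    - [[0, 0, -2], 0, 1]
    - [[0, 0, -2], 0, 1]
    - [[0, 0, -2], 0, 1]
    - [[0, 0, -1], 0, 1]
    - [[0, 0, 0], 0, 1]

```text
time: 3.4
tcp_pos: [0.4851, 0.0991, 0.0707]
tcp_rot: [-1.493, 1.57, -3.094]
wrist_force: [-1.4, -0.1, 3.1]
opening: 0.0002
```

Call:
apply_moves:
  plan:
    - [[0, 0, -1], 0, 1]
    - [[0, 0, -1], 0, 1]
    - [[0, 0, -1], 0, 1]
    - [[0, 0, 0], 0, 1]

```text
time: 3.8
tcp_pos: [0.4853, 0.0991, 0.0681]
tcp_rot: [-1.566, 1.57, 3.115]
wrist_force: [-4.3, -0.9, 7.0]
opening: 0.0001
```

Call:
apply_moves:
  plan:
    - [[0, 0, 0], 0, 1]

```text
time: 3.9
tcp_pos: [0.4853, 0.0991, 0.0681]
tcp_rot: [-1.576, 1.57, 3.105]
wrist_force: [-3.6, 0.7, 6.5]
opening: 0.0004
```

Call:
apply_moves:
  plan:
    - [[0, 0, -0.5], 0, 1]
    - [[0, 0, -0.5], 0, 1]
    - [[0, 0, 0], 0, 1]

```text
time: 4.2
tcp_pos: [0.4854, 0.0992, 0.0677]
tcp_rot: [-1.59, 1.571, 3.091]
wrist_force: [-5.4, 0.8, 12.0]
opening: 0.0005
```

Call:
apply_moves:
  plan:
    - [[0, 0, -0.5], 0, 1]
    - [[0, 0, 0], 0, 1]

```text
time: 4.4
tcp_pos: [0.4854, 0.0992, 0.0675]
tcp_rot: [-1.609, 1.571, 3.073]
wrist_force: [-6.6, -0.0, 12.4]
opening: 0.0004
```

Call:
apply_moves:
  plan:
    - [[0, 0, 0], 0, 1]
    - [[0, 0, 0], 0, 1]

```text
time: 4.6
tcp_pos: [0.4854, 0.0992, 0.0675]
tcp_rot: [-1.616, 1.571, 3.066]
wrist_force: [-6.6, -0.7, 11.5]
opening: 0.0003
```

Call:
apply_moves:
  plan:
    - [[0, 0, 0], 0, 1]
    - [[0, 0, 0], 0, 1]

```text
time: 4.8
tcp_pos: [0.4854, 0.0992, 0.0675]
tcp_rot: [-1.664, 1.571, 3.017]
wrist_force: [-5.6, 0.1, 12.7]
opening: 0.0008
```

Call:
apply_moves:
  plan:
    - [[0, 0, 0], 0, 1]
    - [[0, 0, 0], 0, 1]
    - [[0, 0, 0], 0, 1]

```text
time: 5.1
tcp_pos: [0.4854, 0.0992, 0.0675]
tcp_rot: [-1.564, 1.571, 3.118]
wrist_force: [-6.5, -0.1, 12.6]
opening: 0.0004
```

Call:
apply_moves:
  plan:
    - [[0, 0, 1], 0, 1]
    - [[0, 0, 1], 0, 1]
    - [[0, 0, 0], 0, 1]

```text
time: 5.4
tcp_pos: [0.4853, 0.0992, 0.0684]
tcp_rot: [1.902, 1.571, 0.3]
wrist_force: [-2.8, 0.7, 4.4]
opening: 0.0005
```

Call:
apply_moves:
  plan:
    - [[0, 0, 1], 0, 1]
    - [[0, 0, 1], 0, 1]
    - [[0, 0, 0], 0, 1]

```text
time: 5.7
tcp_pos: [0.4854, 0.0991, 0.0702]
tcp_rot: [1.211, 1.571, -0.391]
wrist_force: [-2.5, 0.8, 3.0]
opening: 0.0007
```

Call:
apply_moves:
  plan:
    - [[0, 0, 2], 0, 1]
    - [[0, 0, 2], 0, 1]
    - [[0, 0, 2], 0, 1]
    - [[0, 0, 5], 0, 1]
    - [[0, 0, 5], 0, 1]
    - [[0, 0, 0], 0, 1]

```text
time: 6.3
tcp_pos: [0.4862, 0.0992, 0.0873]
tcp_rot: [1.746, 1.569, 0.144]
wrist_force: [-0.4, 0.2, 0.3]
opening: 0.0005
```

Call:
apply_moves:
  plan:
    - [[-10, -30, 3], 0, 1]
    - [[-10, -35, 0], 0, 1]
    - [[-10, -35, 0], 0, 1]
    - [[-10, -35, 0], 0, 1]
    - [[-10, -30, 0], 0, 1]
    - [[-6, -16, 0], 0, 1]
    - [[0, 0, -3], 0, 1]
    - [[0, 0, 0], 0, 1]

```text
time: 7.1
tcp_pos: [0.4292, -0.0818, 0.0859]
tcp_rot: [-2.734, 1.57, 1.946]
wrist_force: [-0.0, 0.3, -0.3]
opening: 0.0003
```

Call:
apply_moves:
  plan:
    - [[0, 0, -3], 0, 1]
    - [[0, 0, -3], 0, 1]
    - [[0, 0, -2], 0, 1]
    - [[0, 0, -2], 0, 1]
    - [[0, 0, -2], 0, 1]
    - [[0, 0, -2], 0, 1]
    - [[0, 0, -2], 0, 1]
    - [[0, 0, 0], 0, 1]

```text
time: 7.9
tcp_pos: [0.4293, -0.0818, 0.0701]
tcp_rot: [-2.665, 1.57, 2.017]
wrist_force: [-0.5, 0.8, 1.7]
opening: 0.0006
```

Call:
apply_moves:
  plan:
    - [[0, 0, 0], 0, 1]

```text
time: 8.0
tcp_pos: [0.4294, -0.0819, 0.0703]
tcp_rot: [2.729, 1.571, 1.127]
wrist_force: [-1.2, 1.9, 1.3]
opening: 0.0004
```

Call:
apply_moves:
  plan:
    - [[0, 0, -1], 0, 1]
    - [[0, 0, -1], 0, 1]
    - [[0, 0, 0], 0, 1]

```text
time: 8.3
tcp_pos: [0.4295, -0.0819, 0.0682]
tcp_rot: [1.305, 1.571, -0.297]
wrist_force: [-0.4, 1.3, 1.8]
opening: 0.0003
```

Call:
apply_moves:
  plan:
    - [[0, 0, -0.5], 0, 1]
    - [[0, 0, 0], 0, 1]

```text
time: 8.5
tcp_pos: [0.4295, -0.082, 0.0678]
tcp_rot: [1.245, 1.57, -0.356]
wrist_force: [-1.0, 1.3, 2.6]
opening: 0.0006
```

Call:
apply_moves:
  plan:
    - [[0, 0, -0.5], 0, 1]
    - [[0, 0, 0], 0, 1]

```text
time: 8.7
tcp_pos: [0.4295, -0.0819, 0.0674]
tcp_rot: [1.148, 1.571, -0.454]
wrist_force: [-0.9, 0.9, 5.0]
opening: 0.0005
```

Call:
apply_moves:
  plan:
    - [[0, 0, -0.5], 0, 1]
    - [[0, 0, 0], 0, 1]

```text
time: 8.9
tcp_pos: [0.4295, -0.082, 0.0671]
tcp_rot: [0.852, 1.571, -0.75]
wrist_force: [-2.3, 0.7, 6.0]
opening: 0.0001
```

Call:
apply_moves:
  plan:
    - [[0, 0, 0], 0, 1]
    - [[0, 0, 0], 0, 1]

```text
time: 9.1
tcp_pos: [0.4295, -0.082, 0.0671]
tcp_rot: [1.114, 1.57, -0.488]
wrist_force: [-2.0, 0.6, 5.8]
opening: 0.0004
```

Call:
apply_moves:
  plan:
    - [[0, 0, -0.4], 0, 1]
    - [[0, 0, 0], 0, 1]
    - [[0, 0, 0], 0, 1]
    - [[0, 0, 0], 0, 1]

```text
time: 9.5
tcp_pos: [0.4295, -0.082, 0.0669]
tcp_rot: [1.013, 1.571, -0.589]
wrist_force: [-2.6, 1.1, 7.4]
opening: 0.0007
```

Call:
apply_moves:
  plan:
    - [[0, 0, 0], 0, 1]
    - [[0, 0, 0], 0, 1]
    - [[0, 0, 0], 0, 1]
    - [[0, 0, 0], 0, 1]

```text
time: 9.9
tcp_pos: [0.4295, -0.082, 0.0669]
tcp_rot: [0.932, 1.571, -0.67]
wrist_force: [-2.1, 1.1, 8.5]
opening: 0.0003
```

Call:
apply_moves:
  plan:
    - [[0, 0, 1], 0, 1]
    - [[0, 0, 1], 0, 1]
    - [[0, 0, 2], 0, 1]
    - [[0, 0, 2], 0, 1]
    - [[0, 0, 2], 0, 1]
    - [[0, 0, 4], 0, 1]
    - [[0, 0, 4], 0, 1]
    - [[0, 0, 3], 0, 1]

```text
time: 10.7
tcp_pos: [0.4293, -0.0819, 0.0856]
tcp_rot: [0.501, 1.571, -1.101]
wrist_force: [-0.7, 0.6, 0.1]
opening: 0.0008
```

Call:
apply_moves:
  plan:
    - [[8, -22, 2], 0, 1]
    - [[9, -25, 0], 0, 1]
    - [[9, -25, 0], 0, 1]
    - [[9, -25, 0], 0, 1]
    - [[9, -22, 0], 0, 1]
    - [[8, -16, 0], 0, 1]
    - [[0, 0, -2], 0, 1]
    - [[0, 0, 0], 0, 1]

```text
time: 11.5
tcp_pos: [0.4808, -0.2164, 0.0847]
tcp_rot: [-2.19, 1.569, 2.491]
wrist_force: [-0.8, -0.1, 0.3]
opening: 0.0007
```

Call:
apply_moves:
  plan:
    - [[0, 0, -3], 0, 1]
    - [[0, 0, -2], 0, 1]
    - [[0, 0, -2], 0, 1]
    - [[0, 0, -2], 0, 1]
    - [[0, 0, -2], 0, 1]
    - [[0, 0, -2], 0, 1]
    - [[0, 0, -1.5], 0, 1]
    - [[0, 0, 0], 0, 1]

```text
time: 12.3
tcp_pos: [0.4811, -0.2166, 0.071]
tcp_rot: [-2.224, 1.57, 2.457]
wrist_force: [-2.3, 2.6, 6.3]
opening: 0.0004
```

Call:
apply_moves:
  plan:
    - [[0, 0, 0], 0, 1]

```text
time: 12.4
tcp_pos: [0.4811, -0.2166, 0.0712]
tcp_rot: [-2.276, 1.57, 2.405]
wrist_force: [-2.1, 2.1, 5.9]
opening: 0.0006
```

Call:
apply_moves:
  plan:
    - [[0, 0, -1], 0, 1]
    - [[0, 0, -1], 0, 1]
    - [[0, 0, 0], 0, 1]

```text
time: 12.7
tcp_pos: [0.4811, -0.2167, 0.0694]
tcp_rot: [-2.283, 1.57, 2.398]
wrist_force: [-2.6, 2.2, 8.4]
opening: 0.0003
```

Call:
apply_moves:
  plan:
    - [[0, 0, -0.5], 0, 1]
    - [[0, 0, 0], 0, 1]

```text
time: 12.9
tcp_pos: [0.4811, -0.2167, 0.069]
tcp_rot: [-2.291, 1.57, 2.39]
wrist_force: [-3.8, 3.1, 8.2]
opening: 0.0001
```

Call:
apply_moves:
  plan:
    - [[0, 0, -0.5], 0, 1]
    - [[0, 0, 0], 0, 1]

```text
time: 13.1
tcp_pos: [0.4811, -0.2167, 0.0686]
tcp_rot: [-2.273, 1.57, 2.409]
wrist_force: [-3.4, 2.9, 8.6]
opening: 0.0003
```

Call:
apply_moves:
  plan:
    - [[0, 0, -0.5], 0, 1]
    - [[0, 0, 0], 0, 1]

```text
time: 13.3
tcp_pos: [0.4811, -0.2167, 0.0682]
tcp_rot: [-2.255, 1.57, 2.426]
wrist_force: [-4.8, 1.5, 9.2]
opening: 0.0008
```

Call:
apply_moves:
  plan:
    - [[0, 0, -0.5], 0, 1]
    - [[0, 0, 0], 0, 1]

```text
time: 13.5
tcp_pos: [0.4812, -0.2167, 0.0678]
tcp_rot: [-2.255, 1.57, 2.426]
wrist_force: [-4.2, 3.0, 9.4]
opening: 0.0002
```

Call:
apply_moves:
  plan:
    - [[0, 0, -0.5], 0, 1]
    - [[0, 0, 0], 0, 1]

```text
time: 13.7
tcp_pos: [0.4812, -0.2167, 0.0674]
tcp_rot: [-2.263, 1.57, 2.418]
wrist_force: [-5.1, 2.6, 10.1]
opening: 0.0
```

Call:
apply_moves:
  plan:
    - [[0, 0, -0.5], 0, 1]
    - [[0, 0, 0], 0, 1]

```text
time: 13.9
tcp_pos: [0.4812, -0.2167, 0.0672]
tcp_rot: [-2.271, 1.57, 2.41]
wrist_force: [-5.0, 4.1, 12.4]
opening: 0.0005
```

Slope is steepening: the stop has been reached. One more small step.

Call:
apply_moves:
  plan:
    - [[0, 0, -0.5], 0, 1]
    - [[0, 0, 0], 0, 1]

```text
time: 14.1
tcp_pos: [0.4812, -0.2167, 0.0669]
tcp_rot: [-2.25, 1.57, 2.431]
wrist_force: [-6.4, 3.8, 13.9]
opening: 0.0003
```

Call:
apply_moves:
  plan:
    - [[0, 0, 0], 0, 1]
    - [[0, 0, 0], 0, 1]

```text
time: 14.3
tcp_pos: [0.4812, -0.2167, 0.0669]
tcp_rot: [-2.267, 1.57, 2.415]
wrist_force: [-5.9, 3.3, 13.7]
opening: 0.0004
```

Call:
apply_moves:
  plan:
    - [[0, 0, -0.4], 0, 1]
    - [[0, 0, 0], 0, 1]
    - [[0, 0, 0], 0, 1]
    - [[0, 0, 0], 0, 1]
    - [[0, 0, 0], 0, 1]
    - [[0, 0, 0], 0, 1]
    - [[0, 0, 0], 0, 1]
    - [[0, 0, 0], 0, 1]

```text
time: 15.1
tcp_pos: [0.4812, -0.2167, 0.0668]
tcp_rot: [-2.232, 1.57, 2.45]
wrist_force: [-7.0, 4.2, 15.6]
opening: 0.0001
```

Call:
apply_moves:
  plan:
    - [[0, 0, 1], 0, 1]
    - [[0, 0, 1], 0, 1]
    - [[0, 0, 2], 0, 1]
    - [[0, 0, 2], 0, 1]
    - [[0, 0, 2], 0, 1]
    - [[0, 0, 4], 0, 1]
    - [[0, 0, 10], 0, 1]
    - [[0, 0, 20], 0, 1]

```text
time: 15.9
tcp_pos: [0.4802, -0.2165, 0.106]
tcp_rot: [-1.946, 1.568, 2.735]
wrist_force: [0.4, 0.9, 0.7]
opening: 0.0005
```

Call:
apply_moves:
  plan:
    - [[-2, -20, 22], 0, 0.2]
    - [[-4, -35, 10], 0, 0.2]
    - [[-4, -35, 0], 0, 0.2]
    - [[-4, -35, 0], 0, 0.2]
    - [[-4, -30, 0], 0, 0.2]
    - [[-2, -18, 0], 0.03, 0.2]
    - [[0, 0, 0], 0, 0.2]
    - [[0, 0, 0], 0, 0.2]

```text
time: 16.7
tcp_pos: [0.4612, -0.3898, 0.139]
tcp_rot: [3.121, 1.57, 1.547]
wrist_force: [1.0, -0.1, 0.3]
opening: 0.0628
```

Run:
```python
from h import *
s=manip.observe();print(s['tcp_pos'],s['opening'],R.from_euler('xyz',s['tcp_rot']).as_matrix()[:,1])
c=manip.calibration("wrist");im=manip.snapshot("wrist");print(c)
cv2.imwrite("pics/w1.png",im[:,:,::-1])
print([proj(c,[.461,-.39,z]) for z in(0,.046)])
```

```text
[ 0.46123971 -0.38980384  0.13895376] 0.06280302389296956 [ 9.99996336e-01 -2.70686055e-03  1.02960565e-05]
{'fx': 403.0935007173367, 'fy': 403.0935007173367, 'cx': 314.6843605132928, 'cy': 244.67236523963737, 'xyz': array([ 0.46058695, -0.31529246,  0.2851924 ]), 'attitude': array([ 2.84273478e+00,  3.88311618e-04, -2.86963961e-03])}
[array([315.69456866, 227.46423802]), array([315.84305925, 246.23191964])]
```

View pics/w1.png

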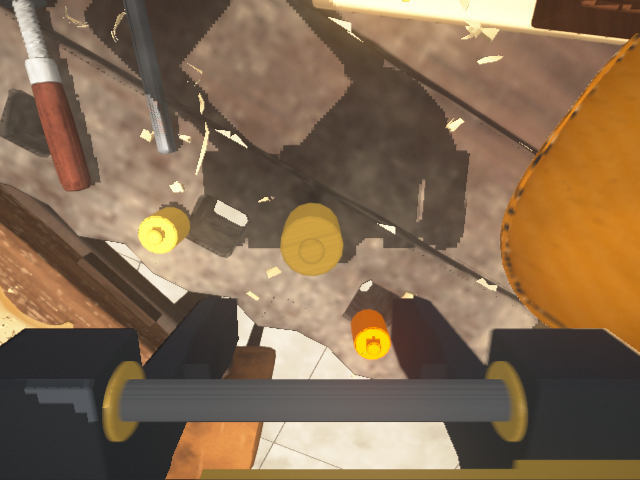

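The wrist view shows the large weight with its top disc centred near (312,246) and knob at (311,251). Small brass one is at (160,232), the orange one at (371,340).

Run:
```python
from h import *
c=manip.calibration("wrist")
print(ray(c,312,251,.055),ray(c,312.5,246,.046), 'orange',ray(c,371,336,.04),'small',ray(c,160,235,.03))
for z in (0,.01,.02,.03,.04):print(ray(c,313,204,z)[:2])
```

```text
[ 0.45871677 -0.38950017  0.055     ] [ 0.45896619 -0.38916078  0.046     ] orange [ 0.4987091  -0.45556191  0.04      ] small [ 0.35861629 -0.38640077  0.03      ]
[ 0.45911966 -0.37191486]
[ 0.45917163 -0.36990754]
[ 0.4592236  -0.36790022]
[ 0.45927557 -0.3658929 ]
[ 0.45932755 -0.36388558]
```

Call:
apply_moves:
  plan:
    - [[-1.5, 0, -25], 0, 0.2]
    - [[0, 0, -25], 0, 0.2]
    - [[0, 0, -25], 0, 0.2]
    - [[0, 0, -20], 0, 0.2]
    - [[0, 0, -15], 0, 0.2]
    - [[0, 0, -8], 0, 0.2]
    - [[0, 0, -4], 0, 0.2]
    - [[0, 0, 0], 0, 0.2]
  squeeze: 25

```text
time: 17.55
tcp_pos: [0.4601, -0.3897, 0.017]
tcp_rot: [1.226, 1.571, -0.346]
wrist_force: [0.2, 0.7, -0.1]
opening: 0.0704
```

Call:
apply_moves:
  plan:
    - [[0, 0, 0], 0, 0.4]
    - [[0, 0, 0], 0, 0.5]
    - [[0, 0, 0], 0, 0.6]
    - [[0, 0, 0], 0, 0.7]
    - [[0, 0, 0], 0, 0.7]
    - [[0, 0, 0], 0, 0.7]

```text
time: 18.15
tcp_pos: [0.4596, -0.3902, 0.0174]
tcp_rot: [-0.821, 1.57, -2.393]
wrist_force: [-2.1, 0.5, 4.6]
opening: 0.0391
```

Call:
apply_moves:
  plan:
    - [[0, 0, 3], 0, 0.7]
    - [[0, 0, 8], 0, 0.7]
    - [[0, 0, 20], 0, 0.7]
    - [[0, 0, 25], 0, 0.7]
    - [[0, 0, 25], 0, 0.7]
    - [[0, 0, 15], 0, 0.7]
    - [[0, 0, 4], 0, 0.7]
    - [[0, 0, 0], 0, 0.7]

```text
time: 18.95
tcp_pos: [0.4599, -0.3898, 0.117]
tcp_rot: [1.055, 1.57, -0.516]
wrist_force: [-0.0, -0.2, -5.1]
opening: 0.0393
```

Call:
apply_moves:
  plan:
    - [[1, 8, 0], 0, 0.7]
    - [[2, 15, 0], 0, 0.7]
    - [[2, 15, 0], 0, 0.7]
    - [[3, 20, 0], 0, 0.7]
    - [[3, 20, 0], 0, 0.7]
    - [[2, 15, 0], 0, 0.7]
    - [[2, 10, 0], 0, 0.7]
    - [[0, 0, 0], 0, 0.7]

```text
time: 19.75
tcp_pos: [0.4749, -0.2851, 0.1166]
tcp_rot: [-2.395, 1.57, 2.319]
wrist_force: [-0.6, 0.6, -5.5]
opening: 0.0391
```

Run:
```python
from h import *
s=manip.observe();print(s['tcp_pos'],s['opening'],s['wrist_force'])
c=manip.calibration("wrist");im=manip.snapshot("wrist")
cv2.imwrite("pics/w2.png",im[:,:,::-1])
print(proj(c,[.4818,-.2174,.075]))
```

```text
[ 0.47491828 -0.28511569  0.11662852] 0.039134271524833224 [-0.64351155  0.58951907 -5.52818532]
[332.25590043 136.21823441]
```

View pics/w2.png

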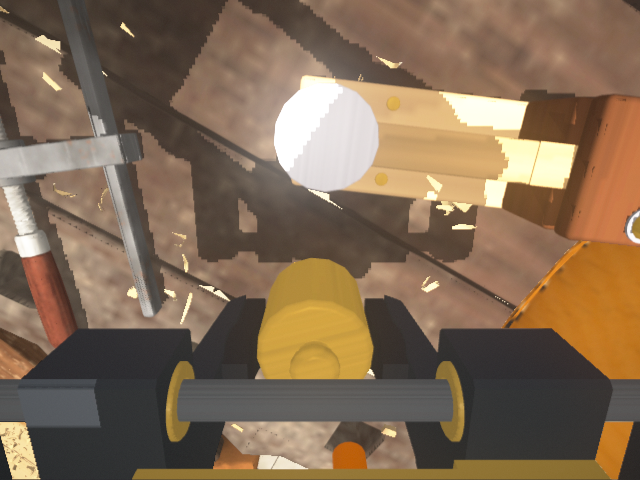

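The wrist view shows the weight upright in the fingers. Pan R is at about (326.5,136.5), spanning 274–379 by 82–191.

Run:
```python
from h import *
c=manip.calibration("wrist")
print(ray(c,326.5,136.5,.075),ray(c,274,136.5,.075)[0],ray(c,379,136.5,.075)[0],ray(c,326,82,.075)[1],ray(c,326,191,.075)[1])
print('weight mid-top',proj(c,[.4749,-.2851,.146]),proj(c,[.4749,-.2851,.156]))
for x,y in((.4749,-.2851),(.4729,-.2851)):
  for z in(.1,.146): print(z,proj(c,[x-.02,y,z]),proj(c,[x+.02,y,z]),proj(c,[x,y+.02,z]))
```

```text
[ 0.47935524 -0.21865735  0.075     ] 0.45568470585037363 0.5030229536922984 -0.19579149009550628 -0.24335853015805092
weight mid-top [317.12905567 352.3656952 ] [317.30206015 370.2664111 ]
0.1 [271.1469179  294.82122367] [362.00276137 294.87471951] [316.65824677 251.67817362]
0.146 [256.75050605 352.32732785] [377.51351908 352.4040663 ] [317.2691601  296.98953174]
0.1 [266.60447719 294.81854908] [357.45965119 294.87204453] [311.95912039 251.6755713 ]
0.146 [250.71297631 352.32349133] [371.4748066  352.40022902] [310.95164964 296.98580102]
```

Call:
apply_moves:
  plan:
    - [[1, 10, 0], 0, 0.7]
    - [[1, 15, 0], 0, 0.7]
    - [[1, 17, 0], 0, 0.7]
    - [[1.5, 15, 0], 0, 0.7]
    - [[0.8, 9.6, 0], 0, 0.7]
    - [[0, 0, -5], 0, 0.7]
    - [[0, 0, -6], 0, 0.7]
    - [[0, 0, -4], 0, 0.7]

```text
time: 20.6
tcp_pos: [0.4799, -0.2204, 0.1011]
tcp_rot: [-1.54, 1.57, -3.111]
wrist_force: [0.3, 0.8, -6.0]
opening: 0.0392
```

Call:
apply_moves:
  plan:
    - [[0, 0, -2], 0, 0.7]
    - [[0, 0, -1], 0, 0.7]
    - [[0, 0, 0], 0, 0.7]
    - [[0, 0, 0], 0, 0.7]

```text
time: 21.0
tcp_pos: [0.4802, -0.2206, 0.099]
tcp_rot: [0.968, 1.571, -0.604]
wrist_force: [0.0, -1.2, -5.1]
opening: 0.0392
```

Run:
```python
from h import *
s=manip.observe();print(s['tcp_pos'],s['opening'],s['wrist_force'])
c=manip.calibration("scene");im=manip.snapshot("scene");p=proj(c,[.48,-.2185,.08]).astype(int);print(p)
cv2.imwrite("pics/s2.png",cv2.resize(im[p[1]-60:p[1]+50,p[0]-75:p[0]+75,::-1],None,fx=5,fy=5,interpolation=cv2.INTER_CUBIC))
```

```text
[ 0.48022631 -0.22060777  0.09900217] 0.03918003628383842 [ 0.02584272 -1.23220481 -5.08137039]
[291 225]
```

View pics/s2.png

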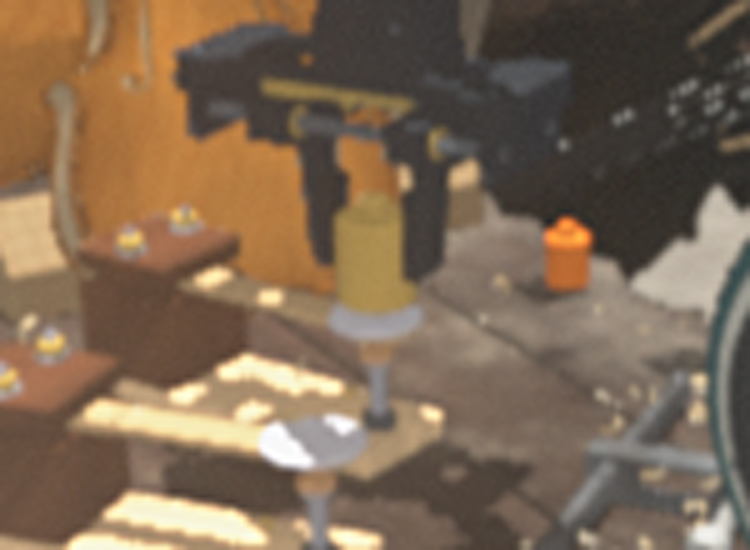

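The weight hangs centred just above pan R (pan at about (376,318) in the crop). Y is 2 mm short, so I correct that and lower gently.

Call:
apply_moves:
  plan:
    - [[0, 2, 0], 0, 0.7]
    - [[0, 0, -2], 0, 0.7]
    - [[0, 0, -2], 0, 0.7]
    - [[0, 0, -1], 0, 0.7]
    - [[0, 0, -1], 0, 0.7]
    - [[0, 0, -0.5], 0, 0.7]
    - [[0, 0, 0], 0, 0.7]

```text
time: 21.75
tcp_pos: [0.4801, -0.2182, 0.0923]
tcp_rot: [-2.172, 1.571, 2.539]
wrist_force: [0.6, -0.4, -5.0]
opening: 0.0394
```

Call:
apply_moves:
  plan:
    - [[0, 0, -0.7], 0, 0.7]
    - [[0, 0, -0.7], 0, 0.7]
    - [[0, 0, 0], 0, 0.7]

```text
time: 22.05
tcp_pos: [0.4802, -0.2183, 0.0912]
tcp_rot: [0.69, 1.571, -0.882]
wrist_force: [-1.2, -0.1, -3.1]
opening: 0.0392
```

Call:
apply_moves:
  plan:
    - [[0, 0, -0.7], 0, 0.7]
    - [[0, 0, -0.7], 0, 0.7]
    - [[0, 0, 0], 0, 0.7]

```text
time: 22.35
tcp_pos: [0.4802, -0.2184, 0.0898]
tcp_rot: [0.082, 1.571, -1.49]
wrist_force: [-1.4, 0.2, -1.3]
opening: 0.0391
```

Call:
apply_moves:
  plan:
    - [[0, 0, -0.5], 0, 0.7]
    - [[0, 0, -0.5], 0, 0.7]
    - [[0, 0, 0], 0, 0.7]

```text
time: 22.65
tcp_pos: [0.4802, -0.2183, 0.0888]
tcp_rot: [-0.312, 1.571, -1.884]
wrist_force: [-3.0, -0.5, 0.2]
opening: 0.0394
```

Call:
apply_moves:
  plan:
    - [[0, 0, -0.5], 0, 0.7]
    - [[0, 0, 0], 0, 0.65]
    - [[0, 0, 0], 0, 0.6]
  squeeze: 3

```text
time: 22.95
tcp_pos: [0.4801, -0.2183, 0.0882]
tcp_rot: [-0.736, 1.571, -2.308]
wrist_force: [-3.4, 0.1, 1.6]
opening: 0.04
```

Call:
apply_moves:
  plan:
    - [[0, 0, 0], 0, 0.55]
    - [[0, 0, 0], 0, 0.54]
    - [[0, 0, 0], 0, 0.53]
    - [[0, 0, 0], 0, 0.52]
    - [[0, 0, 0], 0, 0.5]
    - [[0, 0, 0], 0, 0.48]

```text
time: 23.55
tcp_pos: [0.4811, -0.2186, 0.0885]
tcp_rot: [1.239, 1.569, -0.333]
wrist_force: [-0.3, -0.3, -0.3]
opening: 0.0457
```

Call:
apply_moves:
  plan:
    - [[0, 0, 0], 0, 0.45]
    - [[0, 0, 0], 0, 0.4]
    - [[0, 0, 0], 0, 0.35]
    - [[0, 0, 0], 0, 0.3]
    - [[0, 0, 0], 0, 0.25]
    - [[0, 0, 0], 0, 0.25]

```text
time: 24.15
tcp_pos: [0.4802, -0.2183, 0.0881]
tcp_rot: [1.027, 1.571, -0.544]
wrist_force: [0.0, -1.1, -0.7]
opening: 0.066
```

Run:
```python
from h import *
s=manip.observe();print(s['tcp_pos'],s['opening'],s['wrist_force'])
c=manip.calibration("scene");im=manip.snapshot("scene");p=proj(c,[.48,-.2185,.08]).astype(int)
a=cv2.resize(im[p[1]-50:p[1]+45,p[0]-60:p[0]+60,::-1],(400,317),interpolation=cv2.INTER_CUBIC)
w=cv2.resize(manip.snapshot("wrist")[:,:,::-1],(400,300))
cv2.imwrite("pics/s3.png",np.vstack([a[:290],w]))
```

```text
[ 0.48016503 -0.21828366  0.08810726] 0.06604862730017073 [ 0.01992913 -1.13413757 -0.70795883]
```

View pics/s3.png

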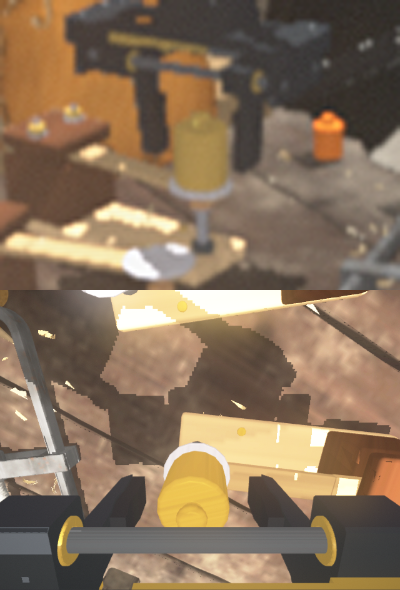

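The weight stands on the pan on its own, with both fingers clear of it. I lift straight up and move back out of the way.

Call:
apply_moves:
  plan:
    - [[0, 0, 3], 0, 0.2]
    - [[0, 0, 8], 0, 0.2]
    - [[0, 0, 20], 0, 0.2]
    - [[0, 0, 30], 0, 0.2]
    - [[0, 0, 40], 0, 0.2]
    - [[0, 0, 40], 0, 0.2]
    - [[0, 0, 30], 0, 0.2]
    - [[0, 0, 0], 0, 0.2]

```text
time: 25.05
tcp_pos: [0.4831, -0.2198, 0.2659]
tcp_rot: [1.102, 1.56, -0.47]
wrist_force: [1.1, -1.0, 0.3]
opening: 0.0704
```

Call:
apply_moves:
  plan:
    - [[0, -40, 0], 0, 0.2]
    - [[0, -45, 0], 0, 0.2]
    - [[0, -45, 0], 0, 0.2]
    - [[0, -45, 0], 0, 0.2]
    - [[0, -30, 0], 0, 0.2]
    - [[0, 0, 0], 0, 0.2]
    - [[0, 0, 0], 0, 0.2]
    - [[0, 0, 0], 0, 0.2]

```text
time: 25.85
tcp_pos: [0.4799, -0.4221, 0.2585]
tcp_rot: [-2.589, 1.569, 2.122]
wrist_force: [0.4, 0.0, -0.3]
opening: 0.0704
```

Run:
```python
from h import *
s=manip.observe();print(s['tcp_pos'],s['wrist_force'])
c=manip.calibration("scene");im=manip.snapshot("scene");p=proj(c,[.48,-.2185,.08]).astype(int)
a=cv2.resize(im[p[1]-50:p[1]+45,p[0]-60:p[0]+60,::-1],(400,317),interpolation=cv2.INTER_CUBIC)
t=manip.snapshot("top"); b=cv2.resize(t[150:290,160:460,::-1],(600,280),interpolation=cv2.INTER_CUBIC)
o=np.zeros((597,600,3),np.uint8); o[:317,:400]=a; o[317:]=b
cv2.imwrite("pics/s4.png",o)
```

```text
[ 0.47992906 -0.42210316  0.25847595] [ 0.40310201  0.04080935 -0.27013736]
```

View pics/s4.png

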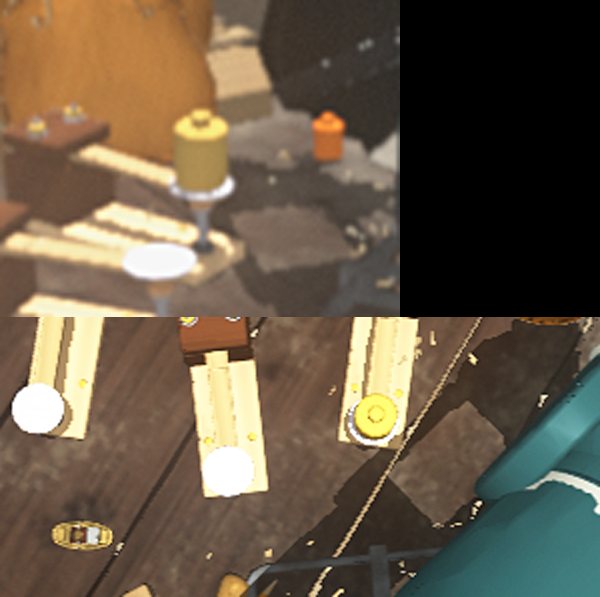

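Run:
```python
from h import *
c=manip.calibration("top");im=manip.snapshot("top")
p,s=blob(im,(325,180,372,225),yellow);print(p,s,ray(c,*p,.112),manip.observe()['wrist_force'])
```

```text
[346.97560976 196.26607539] [ 10   0  25  30 451] [ 0.48457206 -0.21664308  0.112     ] [ 0.73357749  0.77789731 -0.4253989 ]
```

```bash
python3 -c "
from rig import manip
print(manip.job_done())"
```

```text
the job is handed in; nothing more can be done
None
```

The job is handed in: the brass weight is standing on the right-hand pan, which feels like the stiff strip, and the robot is touching nothing. It took about 26 s of the 72 s.

| Strip, in the order pressed | Stiffness felt (N/mm) | Estimated load on its stop (N) | Held on the stop (s) |
|---|---|---|---|
| Left | about 0.7 | about 7 | about 0.7 |
| Middle | about 0.3 | about 5 | about 0.8 |
| Right | about 1.1 | about 5 | about 0.8 |

- **Stop loads:** all three stayed under 12 N. They are total force minus my estimate of the spring force, and the readings had about 0.7 N of noise, so treat them as rough.
- **Stiffness gap:** my rough figure for the left strip is a bit more than half of the right, so "more than twice as stiff" is not cleanly confirmed there. The right strip was still plainly the stiffest.
- **Placing:** the right strip took the weight's full load about 3.5 mm after contact, well short of its stop. The cork was reached about 8 mm down when I pressed it.
- **Last pictures:** they show the weight upright near the middle of the pan, and the finger plane looks unmoved.
- **Disagreements:** the wrist and top cameras differed by about 2 mm on the pan's position, so I aimed near the wrist value. The final automatic centring reading put the weight about 3 mm further out along x. Part of the strip was counted as weight in that reading, so I relied on the picture instead.

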